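Bolt the dry-goods chest

TASK

Shut the airtight dry-goods chest on the worktop and bolt it: swing its lid down onto the rubber seal, press the lid just far enough that the bolt lines up with its keeper (whose height is adjustable, so feel for it) and slide the bolt across until it is fully home, then let go. Use a light hand, never more than 20 N, and leave the other kitchen things where they stand.

Things in the scene. Friction and masses are not known exactly. Their poses are not given: they have to be found in the camera images.
- chest: White airtight chest for dry goods, fixed, 260 (x) x 360 (y) mm, top at z = 165 mm. Origin: centre of its underside; z up, y from keeper to hinge. Top: a beech lid (chest y -60 to +180 mm when shut, x -132 to +132) beside a fixed shelf (y -63 to -182), both 15 mm boards, level when the lid is right down. A steel bolt along x = 0 on the lid slides towards chest -y into a keeper on the shelf.
- lid_hinge (a point): Point on the lid's hinge line, at chest (0, 168, 150) mm; the line runs along chest x at the height of the lid's underside. Axes as the chest's.
- lid_edge (a point): Middle of the lid's free edge, on its top face: 228 mm from the hinge line, 15 mm above the underside; moves with the lid. A bulb seal of rubber under this edge (216 mm from the hinge) holds a lid that is only laid down 11 mm proud. It is springy, about 0.75 N per mm, and lifts the lid again unless it is bolted. Beside the bolt's 38 mm wide plate the lid is bare board.
- lid (a joint): Lid angle, rad: 0 right down (hard stop), grows as it opens; 0.35 to 0.75 at the start, 0.05 when laid on the seal. Spring-balanced stiff hinges: it stays at any angle and 1 to 2 N at its edge moves it. To squash the seal right down takes about 9 N at the edge, or 13 N just behind the knob; bolted, it stands at 0.006 to 0.042, as the keeper is set.
- bolt (a joint): Bolt travel, m: 0 drawn back, 0.036 fully home (hard stop), 0 to 0.008 at the start; grows towards chest -y. Stiff: 2 to 3 N moves it, more while it rubs in the keeper. If its tip stands too high or too low it runs against the keeper's front at 0.012 and stops; it enters only when the tip is within 1 to 1.5 mm of the height of the keeper's axis .
- bolt_knob (a point): Top centre of the bolt's black knob, 16 mm diameter, 19 mm tall, top 35 mm above the lid's top (27 above the bolt axis). At bolt = 0 it is 158 mm from the hinge line. The bolt is a 10 mm round rod, its upper side 13 mm above the lid's top; 35 mm of it lie free behind the drawn-back knob, up to a guide strap 17 mm high. Pressing the rod down presses the lid. Axes as the lid's.
- bolt_tip (a point): Centre of the bolt's tip (blunt), on the bolt axis 66 mm ahead of the knob and 8 mm above the lid's top; 4 mm short of the lid's edge at bolt = 0. A second guide strap, 17 mm high, stands 10 to 22 mm back from the lid's edge.
- keeper_mouth (a point): Middle of the keeper's range at its mouth, chest (0, -68, 178) mm: 5 mm above the bolt axis of a lid right down. The keeper is a steel staple, opening 12 mm high, 15 wide, 14 long towards chest -y, open behind, clamped in slots of its bracket (27 mm wide, 30 high) up to 4 mm higher or lower than this point; its setting is not measured. Axes as the chest's. Bolt home: tip 24 mm beyond.
- spice_jar: Jar with red cap, 42 mm diameter, 70 mm tall, loose on the chest's shelf beside the keeper. Origin: centre of its underside.
- salt_jar: White jar with steel cap, 42 mm diameter, 60 mm tall, loose on the chest's shelf on the other side of the keeper. Origin: centre of its underside.
- mug: Blue mug, 84 mm diameter, 95 mm tall, loose on the worktop to the right. Origin: centre of its underside.
- oil_bottle: Green bottle, 64 mm diameter, 190 mm tall, loose on the worktop to the right. Origin: centre of its underside.
- tea_tin: Red tin, 76 mm diameter, 110 mm tall, loose on the worktop to the right. Origin: centre of its underside.
- spatula: Spatula, 280 mm long, lying loose on the worktop to the left.
- bowl: White bowl, 130 mm diameter, 55 mm tall, loose on the worktop to the left. Origin: centre of its underside.

How it is judged:
By the outcome, as a careful person would: the job done as asked, in the order asked, and still so for the second after the job is handed in, with the robot touching nothing.
It also fails if it takes over 51 s, if anything falls off the work surface, if the arm or the gripper's body presses on something with over 40 N, if the wrist force passes 120 N, or if a joint passes its speed limit or range.

ROBOT

A 6-joint arm with a two-finger parallel gripper is mounted at the origin on the work surface. World frame = base frame: x ahead of the robot, y to its left, z up, the work surface at z = 0. Lengths are in m, angles in rad, forces in N, time in s.
With the tool pointing down it reaches from about 0.35 to 0.85 m from the base axis. Payload 8.1 kg.
Tool frame: the origin (TCP) lies at the very end of the fingers, on their centre line; the grasp point (between the pads) lies 19 mm behind it; z points along the fingers, y is the line along which they close (so a half turn about z gives the same grasp; the last joint's range is limited). The gripper opens to 93 mm and grips with 3 to 60 N. Pads are 15 mm wide; open, the fingers measure 128 mm over their backs; the gripper's body (75 mm by 188 mm) begins 65 mm behind the grasp point.
Start: joints at [-1.358, 0.13, 1.488, -0, 1.523, -0.085], TCP at [0.176, -0.574, 0.219] pointing down, gripper open.
Joint ranges: [-2.96, 2.96], [-0.89, 2.26], [0.02, 2.5], [-1.34, 4.48], [0, 2.73], [-2.66, 2.66]. Speed limits (rad/s): [2.39, 2.39, 2.79, 3.14, 3.14, 3.14].

INTERFACE

Orientations are given as a rotation vector (axis times angle).
In Python, from plant import monitor, eyes, ticket gives the robot as it stands.
- The arm moves only by the tool arm_command, never from a script. Its argument "deltas" is a list that holds one entry, the list of rows, each a list of 6 numbers: the shift along the world's x, y, z in cm, then the turn, a rotation vector about the world's x, y, z in degrees. In form: [[[tx, ty, tz, rx, ry, rz], ...]]. A call has 1 to 12 rows; each row shifts and turns the commanded pose from where the row before left it; what a row does not reach is not made up. A row lasts 1/12 s, in which the tool goes at most 41.7 mm and 7.16 degrees, less where a joint would pass 70% of its speed; a pose out of reach is approached as far as the arm can. A call is refused whole if a number of a shift passes 4.17 or a number of a turn 7.16, either way. A call with a gripper value outside its range is refused whole. "gripper" is the opening, from -1 (shut) to 1 (fully open), set as the call begins (left out, the last holds). The fingers move at their own pace and stop on an object; "squeeze" is the grip in N (left out, the last holds). Time passes only in rows, so rows that do not move let the fingers close. It gives the time, the measured TCP pose, the force, the opening and the grip force at its end, in the units of the state.
- monitor.read_state(): the state, without advancing time (a new reading comes with each control period).
- eyes.read_camera(name): name is "scene" or "side" or "wrist"; returns the picture (480x640x3 uint8, blue, green, red); there is no depth.
- eyes.camera_model(name): a dict with "fx", "fy", "cx", "cy" (pixels), "rvec" (rotation vector, rad) and "tvec" (3), from world to camera coordinates, as OpenCV has them. Camera axes: x right, y down, z forward; pixel columns grow to the right and rows downward; lengths in m; the calibration is good to about 2 mm. A picture is of the moment at which its call begins: read the wrist's pose just before it. camera_model takes no time and is no camera call; for the wrist camera it gives the pose at the moment of the call.
- ticket.close_job(): hands the job in; it is judged then, once.
The state is a dict: "t": time; "q": joint angles; "dq": joint speeds; "joint_torque": joint torques, N m; "tool_pos": TCP position; "orientation": TCP orientation; "force": force on the tool from outside, world axes, zero at the start; "wrist_torque": the same for the moment, N m; "opening": finger opening in m; "gripper_force": force on a finger pad.
Only numpy, scipy, OpenCV 4.12 (cv2) and the standard library are available. Lean on these libraries where they do the work, as an engineer would, in place of code of your own. Each camera call takes 0.05 s, during which the arm holds its last target. There are 200 camera calls.

## Working session

There is one attempt and no reset: what is moved stays moved. The work goes in short steps, Python scripts to look and compute and a tool call to move; the robot and the scene stay as the last step left them, time stands still between calls to the robot, and variables do not carry over. Pictures are saved under pics/ and viewed, at most 10 in all, crops included, and the job is handed in when it is done.

Besides the shell and the picture viewer there is one more tool, called by a JSON object that holds its "op" and its "data". arm_command: Moves the arm, as the interface text tells. Its arguments: {"type":"object","properties":{"deltas":{"type":"array"},"gripper":{"type":"number"},"squeeze":{"type":"number"}},"required":["deltas"]}

```bash
ls; mkdir -p pics; python3 - <<'E'
from plant import monitor, eyes
import cv2, numpy as np
s=monitor.read_state(); print({k:np.round(v,3).tolist() for k,v in s.items()})
for n in ("scene","side"):
    cv2.imwrite(f"pics/{n}0.png",eyes.read_camera(n)); m=eyes.camera_model(n); print(n,{k:np.round(v,4).tolist() for k,v in m.items()})
E
```

```text
pics
{'t': 0.0, 'q': [-1.358, 0.131, 1.489, 0.0, 1.523, -0.085], 'dq': [0.001, 0.002, -0.0, 0.002, -0.001, -0.0], 'joint_torque': [-0.001, -55.982, -49.177, 0.077, 0.035, -0.0], 'tool_pos': [0.176, -0.573, 0.218], 'orientation': [-3.105, -0.466, 0.0], 'force': [-0.144, -0.097, -0.564], 'wrist_torque': [0.007, -0.047, 0.023], 'gripper_force': 0.0, 'opening': 0.093}
scene {'fx': 525.7974, 'fy': 525.7974, 'cx': 323.6445, 'cy': 243.988, 'rvec': [2.3276, 0.7814, -0.2881], 'tvec': [-0.437, -0.1471, 1.6948]}
side {'fx': 598.5938, 'fy': 598.5938, 'cx': 315.1697, 'cy': 239.5743, 'rvec': [0.9799, -2.2207, 1.2731], 'tvec': [0.3727, 0.3348, 1.5314]}
```

View pics/scene0.png

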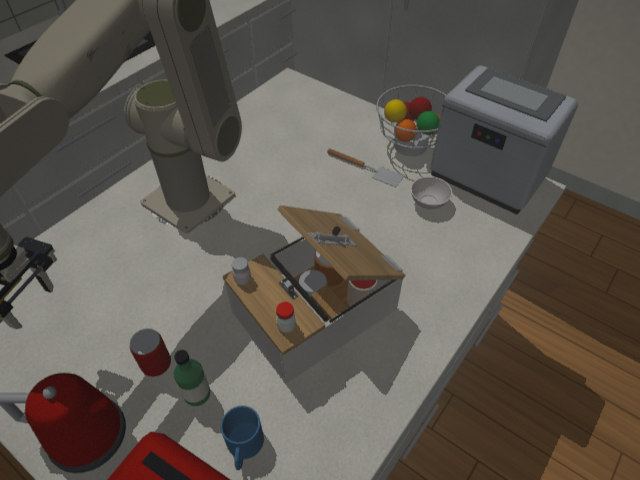

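View pics/side0.png

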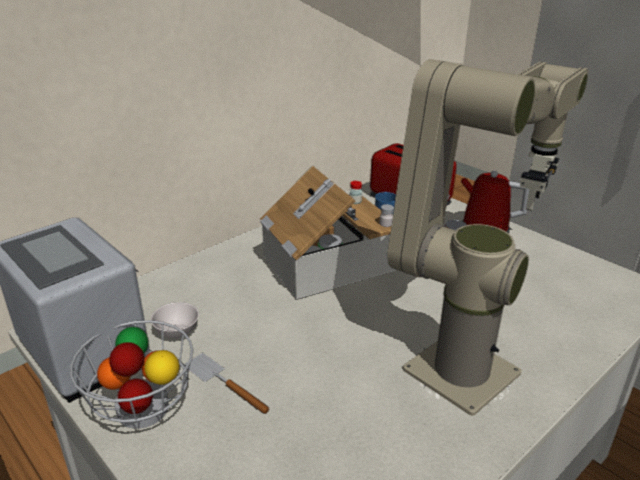

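The scene picture shows the chest near (315,290), with the lid about half open. The keeper is near (289,288), the knob near (337,230), and a jar stands on each side of the keeper. I'll enlarge it to get the corners.

```bash
python3 - <<'E'
import cv2
a=cv2.imread("pics/scene0.png")[195:385,215:415]
cv2.imwrite("pics/c1.png",cv2.resize(a,None,fx=3,fy=3,interpolation=cv2.INTER_CUBIC))
a=cv2.imread("pics/side0.png")[155:305,250:400]
cv2.imwrite("pics/c2.png",cv2.resize(a,None,fx=4,fy=4,interpolation=cv2.INTER_CUBIC))
E
```

```text
(no output)
```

View pics/c1.png

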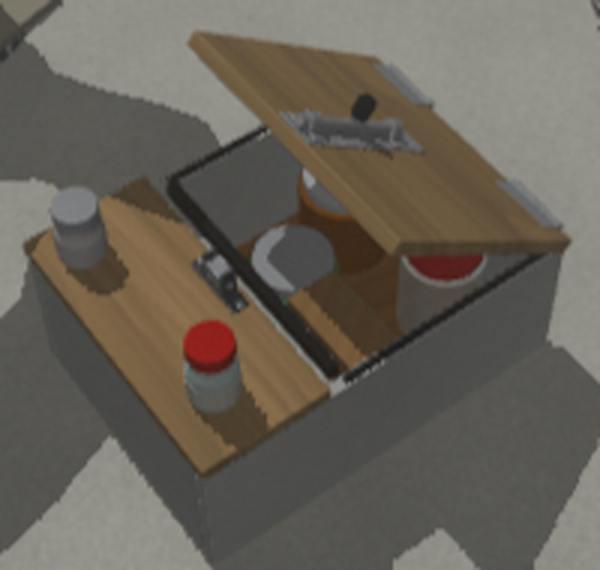

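View pics/c2.png

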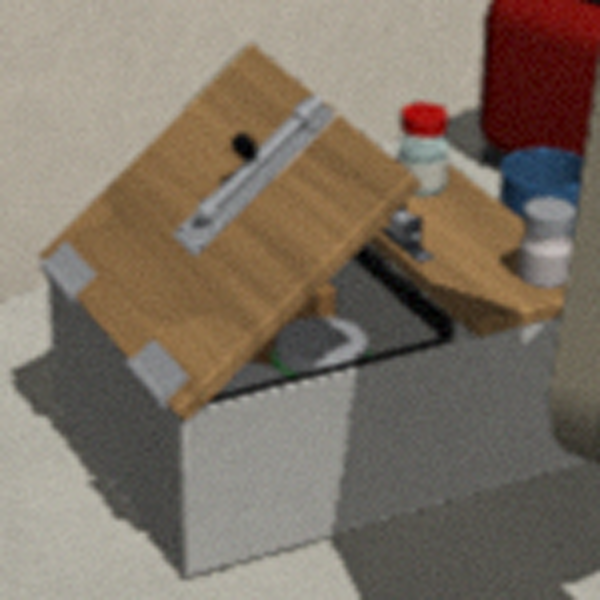

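```bash
cat > h.py <<'E'
import numpy as np, cv2
from scipy.optimize import least_squares
from plant import monitor, eyes
def proj(n,P,m=None):
    m=m or eyes.camera_model(n)
    K=np.array([[m['fx'],0,m['cx']],[0,m['fy'],m['cy']],[0,0,1]])
    return cv2.projectPoints(np.array(P,float).reshape(-1,3),np.array(m['rvec'],float),np.array(m['tvec'],float),K,None)[0][:,0]
def w(p,P):
    c,s=np.cos(p[2]),np.sin(p[2]); P=np.atleast_2d(P)
    return np.c_[p[0]+c*P[:,0]-s*P[:,1],p[1]+s*P[:,0]+c*P[:,1],P[:,2]]
def lid(th,x,r,h): # chest coords; r from hinge, h above underside
    return [x,.168-r*np.cos(th)+0*h-h*np.sin(th)*-1 if True else 0,.150+r*np.sin(th)+h*np.cos(th)]
E
python3 - <<'E'
from h import *
S=[((28,245),(-.132,-.182,.165)),((205,472),(.132,-.182,.165)),((330,388),(.132,-.063,.165))]
Ls=[((193,38),-.132,.228,.015),((398,245),.132,.228,.015),((568,238),.132,-.012,.015),((364,98),0,.156,.050)]
Ld=[((252,45),.132,.228,.015),((415,185),-.132,.228,.015),((42,258),.132,-.012,.015),((180,410),-.132,-.012,.015),((243,142),0,.156,.05)]
us=[np.array(a[0])/3+[215,195] for a in S+Ls]; ud=[np.array(a[0])/4+[250,155] for a in Ld]
ms,md=eyes.camera_model("scene"),eyes.camera_model("side")
def f(p):
    P=w(p,np.array([a[1] for a in S]+[lid(p[3],*a[1:]) for a in Ls]))
    Q=w(p,np.array([lid(p[3],*a[1:]) for a in Ld]))
    return np.r_[(proj("scene",P,ms)-us).ravel(),(proj("side",Q,md)-ud).ravel()]
best=min((least_squares(f,[.55,-.1,y,.5],loss='soft_l1') for y in (-2,-1,0,1,2,3)),key=lambda r:r.cost)
p=best.x; print(p.round(4),best.cost); print(f(p).reshape(-1,2).round(1).tolist())
np.save("p.npy",p)
for n,P in dict(hinge=(0,.168,.15),keeper=(0,-.068,.178),edge=lid(p[3],0,.228,.015),knob=lid(p[3],0,.158,.05)).items(): print(n,w(p,P).round(3))
E
```

```text
[ 0.5879 -0.0959 -0.2648  0.6345] 11.306741330303424
[[-3.2, -0.5], [-0.4, 0.3], [0.9, -0.3], [-2.6, -0.9], [-0.7, 0.2], [1.0, -1.0], [0.6, 0.7], [-0.1, -0.4], [1.2, -2.5], [-1.6, -1.5], [-0.3, -0.3], [-1.2, 0.3]]
hinge [[0.632 0.066 0.15 ]]
keeper [[ 0.57  -0.162  0.178]]
edge [[ 0.586 -0.102  0.297]]
knob [[ 0.606 -0.028  0.284]]
```

{"op": "arm_command", "data": {"deltas": [[[0,0,3,0,0,0],[0,0,4,0,0,0],[0,0,4,0,0,0],[2.5,2.6,0.5,0,0,3.2],[2.5,2.6,0.5,0,0,3.2],[2.5,2.6,0.5,0,0,3.2],[2.5,2.6,0.5,0,0,3.2],[2.5,2.6,0.5,0,0,3.2],[2.5,2.6,0.5,0,0,3.2],[2.5,2.6,0.5,0,0,3.2],[2.5,2.6,0.5,0,0,3.2],[2.5,2.6,0.5,0,0,3.2]]], "gripper": -1, "squeeze": 10}}

```text
t: 1.1
tool_pos: [0.4019, -0.338, 0.3735]
orientation: [-2.891, -1.228, 0.0]
force: [0.4, -0.3, 0.3]
opening: 0.0177
gripper_force: 0.0
```

{"op": "arm_command", "data": {"deltas": [[[2.5,2.6,0.5,0,0,3.2],[2.5,2.6,0.5,0,0,3.2],[2.5,2.6,0,0,0,3.2],[2.5,2.6,0,0,0,3.2],[2.5,2.6,0,0,0,3.2],[2.5,2.6,0,0,0,3.2],[2.5,2.6,0,0,0,3.2],[1.7,1.6,0,0,0,3.2],[0.5,0.5,0,0,0,3.2],[0,0,0,0,0,0]]]}}

```text
t: 1.93
tool_pos: [0.599, -0.1345, 0.3823]
orientation: [-2.491, -1.911, 0.001]
force: [0.5, 0.3, -0.4]
opening: 0.0003
gripper_force: 0.0
```

```bash
python3 - <<'E'
from h import *
m=eyes.camera_model("wrist"); im=eyes.read_camera("wrist"); p=np.load("p.npy")
print({k:np.round(v,3).tolist() for k,v in m.items()})
for n,P in dict(k=(0,-.068,.178),e=lid(p[3],0,.228,.015),kn=lid(p[3],0,.158,.05),c1=lid(p[3],.132,.228,.015),c2=lid(p[3],-.132,.228,.015)).items():
    q=proj("wrist",w(p,P),m)[0]; print(n,q.round(0))
    cv2.circle(im,tuple(int(v) for v in q),4,(255,0,255),1)
cv2.imwrite("pics/w1.png",im)
E
```

```text
{'fx': 367.915, 'fy': 367.915, 'cx': 315.363, 'cy': 235.455, 'rvec': [-2.863, 0.376, 0.05], 'tvec': [-0.613, -0.047, 0.555]}
k [296. 242.]
e [286. 203.]
kn [285.  86.]
c1 [477. 203.]
c2 [ 94. 202.]
```

View pics/w1.png

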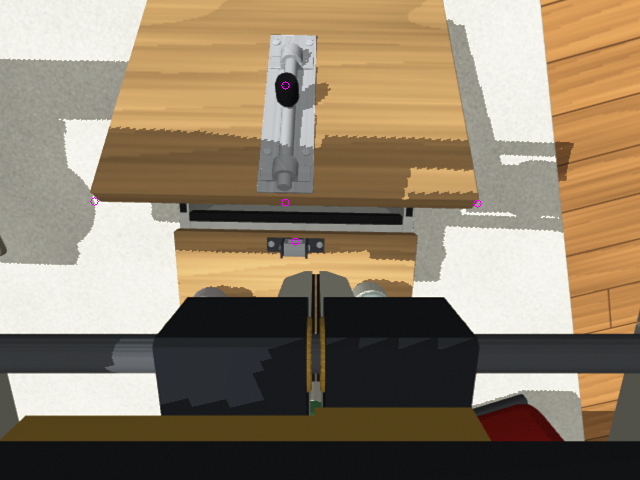

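The wrist picture confirms the fit: the projected edge corners, knob and keeper all fall on the real ones to within about 3 px. The lid's edge is level in the image, so the tool yaw matches. Next I'll close the lid by pressing on bare board at chest x = +50 mm.

{"op": "arm_command", "data": {"deltas": [[[2,1.7,0,0,0,0],[1.9,1.7,0,0,0,0],[0,0,-2,0,0,0],[0,0,-2.5,0,0,0],[0,0,-2,0,0,0],[0,0,-0.8,0,0,0],[0,0,-0.4,0,0,0],[0,0,-0.4,0,0,0],[0,0,-0.4,0,0,0],[0,0,-0.4,0,0,0]]]}}

```text
t: 2.82
tool_pos: [0.6378, -0.1034, 0.2968]
orientation: [2.496, 1.902, 0.003]
force: [-0.2, 0.2, 2.6]
opening: 0.0004
gripper_force: 0.8
```

{"op": "arm_command", "data": {"deltas": [[[0,0,-0.6,0,0,0],[0,0,-0.6,0,0,0],[0,0,-0.6,0,0,0],[0,0,-0.6,0,0,0],[0,0,-0.6,0,0,0],[0,0,-0.6,0,0,0]]]}}

```text
t: 3.32
tool_pos: [0.637, -0.1025, 0.2578]
orientation: [-2.498, -1.905, 0.0]
force: [-0.3, -0.6, 1.4]
opening: 0.0007
gripper_force: 0.8
```

{"op": "arm_command", "data": {"deltas": [[[0,0,-0.7,0,0,0],[0,0,-0.7,0,0,0],[0,0,-0.7,0,0,0],[0,0,-0.7,0,0,0],[0,0,-0.7,0,0,0],[0,0,-0.7,0,0,0],[0,0,-0.7,0,0,0],[0,0,-0.7,0,0,0]]]}}

```text
t: 3.98
tool_pos: [0.637, -0.1027, 0.2019]
orientation: [2.498, 1.905, -0.0]
force: [-0.1, -0.6, 3.4]
opening: 0.0003
gripper_force: 1.0
```

{"op": "arm_command", "data": {"deltas": [[[0,0,-0.6,0,0,0],[0,0,-0.6,0,0,0],[0,0,-0.5,0,0,0],[0,0,-0.4,0,0,0],[0,0,-0.3,0,0,0],[0,0,0,0,0,0]]]}}

```text
t: 4.48
tool_pos: [0.6368, -0.1024, 0.1777]
orientation: [-2.497, -1.905, 0.001]
force: [-0.4, 0.5, 0.3]
opening: 0.0005
gripper_force: 0.0
```

{"op": "arm_command", "data": {"deltas": [[[0,0,-0.2,0,0,0],[0,0,-0.2,0,0,0],[0,0,0,0,0,0]]]}}

```text
t: 4.73
tool_pos: [0.6371, -0.1026, 0.1744]
orientation: [2.498, 1.905, -0.0]
force: [-0.5, -0.4, 1.3]
opening: 0.0007
gripper_force: 0.2
```

{"op": "arm_command", "data": {"deltas": [[[0,0,1.5,0,0,0],[0,0,3,0,0,0],[0,0,3.5,0,0,0],[-2,-1.2,0,0,0,0],[-2.2,-1.2,0,0,0,0],[-1.9,-1.1,0,0,0,0],[0,0,0,0,0,0]]]}}

```text
t: 5.32
tool_pos: [0.5739, -0.1392, 0.255]
orientation: [2.499, 1.903, -0.001]
force: [-0.7, 0.7, -0.4]
opening: 0.0005
gripper_force: 0.0
```

```bash
python3 - <<'E'
from h import *
s=monitor.read_state(); m=eyes.camera_model("wrist"); im=eyes.read_camera("wrist"); p=np.load("p.npy"); p[3]=.052
print(np.round(s['tool_pos'],4),np.round(s['orientation'],3),np.round(s['force'],1))
cv2.imwrite("pics/w2raw.png",im)
for n,P in dict(k=(0,-.068,.178),e=lid(p[3],0,.228,.015),kn0=lid(p[3],0,.158,.05),kn8=lid(p[3],0,.166,.05),c1=lid(p[3],.132,.228,.015),c2=lid(p[3],-.132,.228,.015)).items():
    q=proj("wrist",w(p,P),m)[0]; print(n,q.round(0))
    cv2.circle(im,tuple(int(v) for v in q),3,(255,0,255),1)
cv2.imwrite("pics/w2.png",im)
E
```

```text
[ 0.5739 -0.1392  0.255 ] [ 2.499e+00  1.903e+00 -1.000e-03] [-0.7  0.7 -0.4]
k [319. 275.]
e [319. 262.]
kn0 [319. 160.]
kn8 [319. 175.]
c1 [507. 262.]
c2 [130. 263.]
```

View pics/w2.png

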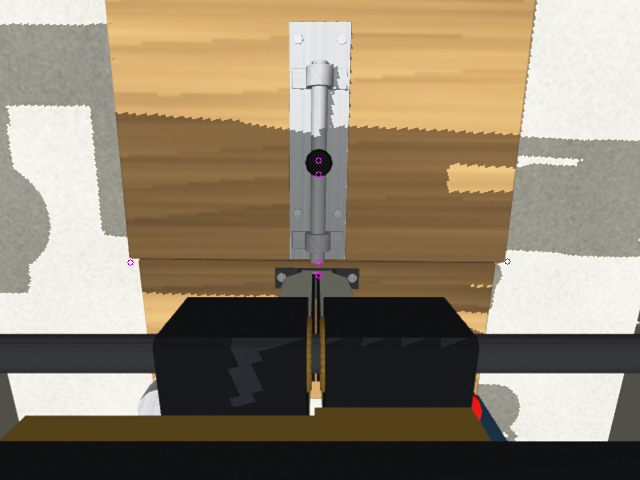

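The picture shows the lid lying shut on the seal. The knob is at (319,162), matching bolt ≈ 1 mm, the rod is centred on column 319, and the rear strap's front is near row 88. I'll go over the free rod behind the knob and come down.

{"op": "arm_command", "data": {"deltas": [[[0.7,2.3,0,0,0,0],[0.8,2.6,0,0,0,0],[0.7,2.2,0,0,0,0],[0,0,0,0,0,0],[0,0,-2,0,0,0],[0,0,-2,0,0,0],[0,0,-1.5,0,0,0],[0,0,-0.7,0,0,0],[0,0,0,0,0,0]]]}}

```text
t: 6.12
tool_pos: [0.597, -0.0662, 0.1901]
orientation: [-2.495, -1.904, 0.004]
force: [0.3, 1.1, 0.3]
opening: 0.0004
gripper_force: 0.0
```

{"op": "arm_command", "data": {"deltas": [[[0,0,-0.2,0,0,0],[0,0,-0.1,0,0,0],[0,0,-0.1,0,0,0],[0,0,-0.1,0,0,0],[0,0,0,0,0,0]]]}}

```text
t: 6.53
tool_pos: [0.5984, -0.0667, 0.1882]
orientation: [2.498, 1.905, 0.001]
force: [0.8, 0.7, 0.0]
opening: 0.0005
gripper_force: 0.0
```

```bash
python3 - <<'E'
from h import *
s=monitor.read_state(); m=eyes.camera_model("wrist"); im=eyes.read_camera("wrist"); p=np.load("p.npy"); p[3]=.05
print(np.round(s['tool_pos'],4),np.round(s['force'],1))
for n,P in dict(kn0=lid(p[3],0,.158,.05),tcp=None).items():
    q=proj("wrist",w(p,P) if P else s['tool_pos'],m)[0]; print(n,q.round(0))
cv2.imwrite("pics/w3.png",cv2.resize(im[150:420,180:460],None,fx=2,fy=2))
E
```

```text
[ 0.5984 -0.0667  0.1882] [0.8 0.7 0. ]
kn0 [310. 344.]
tcp [316. 288.]
```

View pics/w3.png

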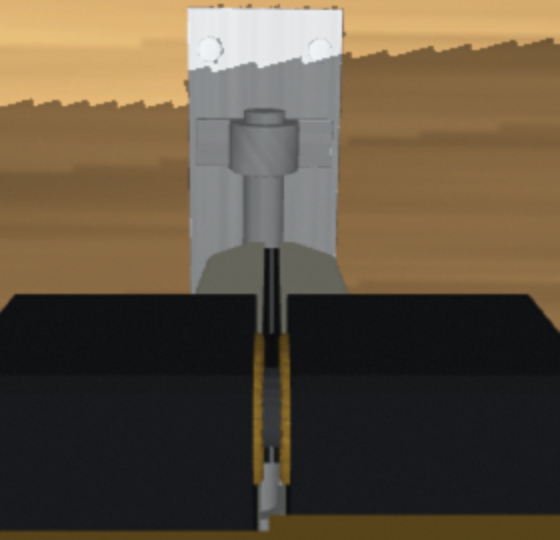

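The picture shows the closed fingers standing over the free rod between the knob and the rear strap, about 2 mm off centre. I'll correct that and feel for the rod.

{"op": "arm_command", "data": {"deltas": [[[-0.2,0,0,0,0,0],[0,0,-0.1,0,0,0],[0,0,-0.1,0,0,0],[0,0,-0.1,0,0,0],[0,0,0,0,0,0],[0,0,0,0,0,0]]]}}

```text
t: 7.08
tool_pos: [0.5961, -0.0669, 0.1849]
orientation: [2.498, 1.905, -0.0]
force: [-1.9, -0.6, 3.2]
opening: 0.0006
gripper_force: 1.5
```

{"op": "arm_command", "data": {"deltas": [[[-0.05,-0.19,0,0,0,0],[-0.05,-0.19,0,0,0,0],[-0.05,-0.19,0.01,0,0,0],[-0.05,-0.19,0.01,0,0,0],[0,0,0,0,0,0]]]}}

```text
t: 7.5
tool_pos: [0.5941, -0.0745, 0.1849]
orientation: [2.498, 1.905, 0.0]
force: [-1.3, 1.6, 2.6]
opening: 0.0006
gripper_force: 1.8
```

{"op": "arm_command", "data": {"deltas": [[[-0.03,-0.1,0,0,0,0],[-0.03,-0.1,0,0,0,0],[-0.03,-0.1,0,0,0,0],[0,0,0,0,0,0]]]}}

```text
t: 7.83
tool_pos: [0.5932, -0.0774, 0.1849]
orientation: [2.498, 1.905, -0.0]
force: [-0.3, 2.3, 3.9]
opening: 0.0006
gripper_force: 1.8
```

{"op": "arm_command", "data": {"deltas": [[[-0.03,-0.1,0,0,0,0],[-0.03,-0.1,0,0,0,0],[0,0,0,0,0,0]]]}}

```text
t: 8.08
tool_pos: [0.5927, -0.0793, 0.185]
orientation: [2.498, 1.905, 0.001]
force: [0.8, 2.7, 3.0]
opening: 0.0007
gripper_force: 1.8
```

{"op": "arm_command", "data": {"deltas": [[[-0.03,-0.1,0,0,0,0],[0,0,0,0,0,0]]]}}

```text
t: 8.25
tool_pos: [0.5925, -0.08, 0.185]
orientation: [2.498, 1.905, 0.001]
force: [1.7, 4.3, 3.5]
opening: 0.0002
gripper_force: 3.3
```

{"op": "arm_command", "data": {"deltas": [[[-0.03,-0.1,0,0,0,0],[0,0,0,0,0,0]]]}}

```text
t: 8.42
tool_pos: [0.5924, -0.0802, 0.185]
orientation: [-2.497, -1.906, -0.003]
force: [2.7, 7.4, 4.2]
opening: 0.0002
gripper_force: 4.9
```

{"op": "arm_command", "data": {"deltas": [[[-0.03,-0.1,0,0,0,0],[0,0,0,0,0,0]]]}}

```text
t: 8.58
tool_pos: [0.5924, -0.0804, 0.185]
orientation: [-2.496, -1.906, -0.004]
force: [4.2, 10.6, 3.2]
opening: 0.0005
gripper_force: 6.4
```

The bolt has met the keeper's front, and the arm yields about 3 N per mm. I'll ease back and lower gradually while keeping a light push.

{"op": "arm_command", "data": {"deltas": [[[0.04,0.15,0,0,0,0],[0,0,-0.05,0,0,0],[0,0,0,0,0,0]]]}}

```text
t: 8.83
tool_pos: [0.5925, -0.0802, 0.1848]
orientation: [2.497, 1.906, 0.002]
force: [2.4, 6.3, 5.1]
opening: 0.0004
gripper_force: 5.3
```

{"op": "arm_command", "data": {"deltas": [[[0,0,-0.05,0,0,0],[0,0,-0.05,0,0,0],[0,0,0,0,0,0]]]}}

```text
t: 9.08
tool_pos: [0.5925, -0.0803, 0.1842]
orientation: [2.497, 1.905, 0.002]
force: [0.6, 5.8, 6.8]
opening: 0.0006
gripper_force: 5.9
```

{"op": "arm_command", "data": {"deltas": [[[0,0,-0.05,0,0,0],[0,0,-0.05,0,0,0],[0,0,0,0,0,0]]]}}

```text
t: 9.33
tool_pos: [0.5924, -0.0804, 0.1835]
orientation: [2.497, 1.905, 0.002]
force: [-1.2, 5.9, 9.6]
opening: 0.0002
gripper_force: 6.0
```

{"op": "arm_command", "data": {"deltas": [[[0,0,-0.05,0,0,0],[0,0,-0.05,0,0,0],[0,0,0,0,0,0]]]}}

```text
t: 9.58
tool_pos: [0.5922, -0.081, 0.182]
orientation: [2.497, 1.904, 0.0]
force: [-0.9, 3.2, 7.5]
opening: 0.0003
gripper_force: 3.9
```

{"op": "arm_command", "data": {"deltas": [[[-0.03,-0.1,0,0,0,0],[0,0,0,0,0,0]]]}}

```text
t: 9.75
tool_pos: [0.5919, -0.0822, 0.1821]
orientation: [2.497, 1.904, 0.0]
force: [-0.4, 2.8, 7.4]
opening: 0.0004
gripper_force: 3.9
```

{"op": "arm_command", "data": {"deltas": [[[-0.01,-0.05,-0.05,0,0,0],[0,0,0,0,0,0]]]}}

```text
t: 9.92
tool_pos: [0.5918, -0.0827, 0.1816]
orientation: [2.498, 1.904, -0.0]
force: [-0.6, 2.1, 7.3]
opening: 0.0005
gripper_force: 3.8
```

The bolt has entered the keeper: it moves forward again at 2–3 N. I'll slide it on.

{"op": "arm_command", "data": {"deltas": [[[-0.03,-0.1,0,0,0,0],[-0.03,-0.1,0,0,0,0],[-0.02,-0.1,0,0,0,0],[0,0,0,0,0,0]]]}}

```text
t: 10.25
tool_pos: [0.5909, -0.0858, 0.1816]
orientation: [2.498, 1.904, -0.0]
force: [-1.2, 2.5, 8.7]
opening: 0.0005
gripper_force: 4.0
```

{"op": "arm_command", "data": {"deltas": [[[-0.03,-0.1,0,0,0,0],[-0.03,-0.1,0.01,0,0,0],[-0.02,-0.1,0,0,0,0],[-0.03,-0.1,0,0,0,0],[0,0,0,0,0,0]]]}}

```text
t: 10.67
tool_pos: [0.5897, -0.0897, 0.1817]
orientation: [2.498, 1.904, -0.0]
force: [-1.2, 2.6, 8.5]
opening: 0.0005
gripper_force: 4.0
```

{"op": "arm_command", "data": {"deltas": [[[-0.03,-0.1,0,0,0,0],[-0.03,-0.1,0.01,0,0,0],[-0.02,-0.1,0,0,0,0],[-0.03,-0.1,0.01,0,0,0],[-0.02,-0.1,0,0,0,0],[0,0,0,0,0,0]]]}}

```text
t: 11.17
tool_pos: [0.5883, -0.0947, 0.1818]
orientation: [2.498, 1.904, -0.001]
force: [-2.0, 1.9, 7.6]
opening: 0.0005
gripper_force: 3.9
```

{"op": "arm_command", "data": {"deltas": [[[-0.03,-0.1,0,0,0,0],[-0.03,-0.1,0.01,0,0,0],[-0.02,-0.1,0,0,0,0],[-0.03,-0.1,0.01,0,0,0],[-0.02,-0.1,0,0,0,0],[0,0,0,0,0,0]]]}}

```text
t: 11.67
tool_pos: [0.5869, -0.0996, 0.1819]
orientation: [2.498, 1.905, -0.001]
force: [-3.0, 2.4, 7.2]
opening: 0.0005
gripper_force: 3.9
```

{"op": "arm_command", "data": {"deltas": [[[-0.02,-0.1,0,0,0,0],[-0.02,-0.1,0,0,0,0],[-0.02,-0.1,0,0,0,0],[0,0,0,0,0,0]]]}}

```text
t: 12.0
tool_pos: [0.5861, -0.1025, 0.1819]
orientation: [-2.498, -1.905, 0.001]
force: [-3.9, 3.7, 8.4]
opening: 0.0005
gripper_force: 4.3
```

{"op": "arm_command", "data": {"deltas": [[[-0.02,-0.1,0,0,0,0],[0,0,0,0,0,0]]]}}

```text
t: 12.17
tool_pos: [0.5862, -0.1027, 0.1819]
orientation: [-2.497, -1.905, -0.001]
force: [-2.6, 6.1, 8.8]
opening: 0.0002
gripper_force: 5.4
```

{"op": "arm_command", "data": {"deltas": [[[-0.02,-0.1,0,0,0,0],[0,0,0,0,0,0]]]}}

```text
t: 12.33
tool_pos: [0.5861, -0.1029, 0.1819]
orientation: [-2.496, -1.905, -0.002]
force: [-2.1, 10.6, 7.9]
opening: 0.0005
gripper_force: 6.8
```

The bolt is hard against its end stop: travel is about 23.3 mm from the keeper's face and the force climbs with no motion. I'll ease off the push, lift straight up and check.

{"op": "arm_command", "data": {"deltas": [[[0.04,0.15,0,0,0,0],[0,0,0.1,0,0,0],[0,0,0.2,0,0,0],[0,0,0.3,0,0,0],[0,0,1,0,0,0],[0,0,2,0,0,0],[0,0,3,0,0,0],[-1.0,-3.5,2,0,0,0],[-1.0,-3.5,1,0,0,0],[0,0,0,0,0,0],[0,0,0,0,0,0]]]}}

```text
t: 13.25
tool_pos: [0.5664, -0.1753, 0.2791]
orientation: [2.499, 1.899, 0.0]
force: [-0.0, 0.7, -0.0]
opening: 0.0002
gripper_force: 0.0
```

```bash
python3 - <<'E'
from h import *
s=monitor.read_state(); m=eyes.camera_model("wrist"); im=eyes.read_camera("wrist"); p=np.load("p.npy"); p[3]=.035
print(np.round(s['tool_pos'],4),np.round(s['force'],1))
for n,P in dict(k=(0,-.068,.178),kn36=lid(p[3],0,.194,.05),kn30=lid(p[3],0,.188,.05),tip=(0,-.092,.178),c1=lid(p[3],.132,.228,.015),c1b=lid(.05,.132,.228,.015)).items():
    q=proj("wrist",w(p,P),m)[0]; print(n,q.round(1))
    cv2.circle(im,tuple(int(v) for v in q),3,(255,0,255),1)
g=cv2.inRange(im,(0,0,0),(45,45,45)); n,l,st,c=cv2.connectedComponentsWithStats(g)
print([(st[i].tolist(),c[i].round(1).tolist()) for i in range(1,n) if 150<st[i][4]<3000])
cv2.imwrite("pics/w4.png",im)
E
```

```text
[ 0.5664 -0.1753  0.2791] [-0.   0.7 -0. ]
k [314.9 216.7]
kn36 [314.6 158.3]
kn30 [314.5 148.6]
tip [315.1 247.7]
c1 [491.2 202.8]
c1b [493.4 203.1]
[([302, 145, 24, 24, 405], [313.3, 157.0]), ([311, 275, 10, 64, 351], [315.5, 308.7])]
```

View pics/w4.png

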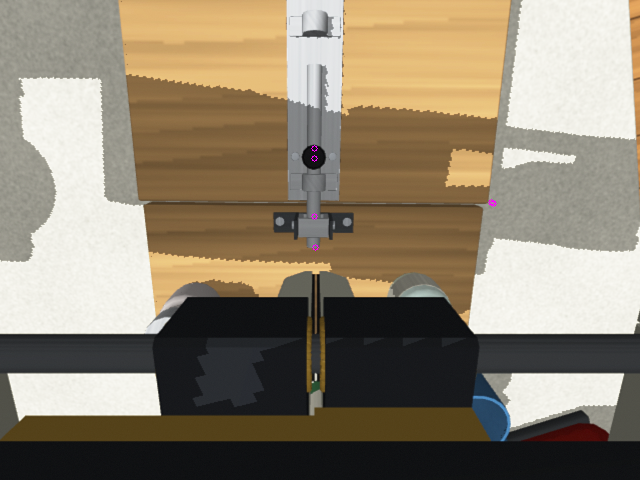

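The picture shows the bolt through the keeper, with its tip near (315,248) where a fully home bolt should be. The knob is at (313,157) against (314.6,158.3) predicted for 36 mm, both jars stand upright, and the gripper is clear. I'll hand it in.

```bash
python3 -c "
from plant import ticket
print(ticket.close_job())"
```

```text
the job is handed in; nothing more can be done
None
```

The lid is shut on its seal and the bolt is through the keeper against its end stop, within about 1 mm of 36 mm by camera; readings stayed under about 14 N, the gripper is clear, and the job was handed in at about 13 s.

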